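# Refit the amber screen on the blue-light viewer

## Task

Take the amber screen out of the drying rack and stand it on the tilted frame of the blue-light viewer: bottom edge fully down on the ledge, back flat against the two arms, centred, and let it go. Then take the spring clamp off the rim of the grey caddy and clip it over the top edge of the screen and one of the two arms together, in line with that arm and far enough on that the jaw pads lie wholly on them. Leave the small glass plate, the bottle and the tube rack where they stand.

Things in the scene. Friction and masses are not known exactly. Their poses are not given: they have to be found in the camera images.
- viewer: Blue-light viewer (transilluminator), fixed: white box 180 x 180 x 52 mm high with a blue glass top. Origin: centre of its underside; +x towards its front, where a tilting aluminium frame (ledge and two arms) is pivoted 105 mm ahead of the origin and 58 mm up.
- frame (a joint): Lean of the frame from upright, rad; larger = arm tops farther back over the blue glass (the viewer's -x). Set between 0.37 and 0.56 and held by very stiff friction (8 N m): it stays as set. Because of the lean, a panel let go on the ledge falls back against the arms.
- ledge (a point): Middle of the ledge's top, in the plane of the arms' front faces. Axes tilt with the frame: z up along the arms, y along the ledge, x out of its front. Ledge 164 mm long, ends open, 15 mm deep to a lip 6 mm high. Two arms 20 wide (y), 6 thick (x -6 to 0), at y = +62 and -62, rise to z = 150 mm; the 104 mm between them is open from z = 7 up. A centred screen ends level with the arm tops.
- left_arm (a point): Point at the top end of the frame's +y arm, in the middle of the 10 mm thickness that arm (6 mm) and screen (4 mm) make together, 1 mm behind the arms' front faces. Same axes as ledge.
- right_arm (a point): The same point at the top of the -y arm.
- rack: White drying rack, fixed: foot 150 (x) x 130 (y) x 10 mm with two slots across it (along y) at x = +37 and -37 mm, each between low posts, 6 mm wide and 38 mm deep. Origin: centre of its underside.
- screen: Amber see-through screen, stiff sheet 4 (x) x 160 (y) x 150 mm (z), about 0.12 kg, standing upright in either one of the rack's slots on the rack's 10 mm foot. Origin: middle of its bottom edge (mid-thickness); z up, x across its thickness.
- plate: Small clear glass plate 4 x 110 x 95 mm (x, y, z) standing in the other slot: leave it. Origin: middle of its bottom edge.
- caddy: Grey open caddy, fixed: 160 (x) x 220 (y) x 90 mm high, walls 10 mm thick, small stock inside below the rim. Origin: centre of its underside. The clamp sits on its +x wall.
- clamp: Black spring clamp, 65 g, 20 mm wide (y), 95 mm long; this is its +x half. Origin: mid-width on the pivot. At the start clipped upright on the caddy's +x wall: jaws down, handles up (+z), opening along x, pivot 16 mm above the rim. Jaw pads (20 wide, 14 high) lie 24 to 38 mm from the pivot; the throat ends 12 mm from it, so an edge can enter 26 mm. Jaws press with 10 N on 10 mm.
- clamp_half (a joint): Turn of the clamp's other half on the pivot, rad: 0 on 10 mm, 0.52 squeezed to its hard stop, -0.30 empty. Handles end 57 mm from the pivot. At 0 each flares 15 degrees, 55 mm over their ends; at 0.52 their outer faces are parallel, 28 mm apart, and the jaw gap is 26 mm. Squeezing 38 mm from the pivot takes 8 to 14 N. Each half then turns 0.26 rad, and its axes too; the pivot stays.
- jaws (a point): Point midway between the two jaw pads when they hold 10 mm: 31 mm from the pivot along -z of clamp; it has that body's axes.
- bottle: Amber laboratory bottle with blue cap, 70 mm across, 130 mm tall. Origin: centre of its base.
- tube_rack: White rack of small tubes, 58 (x) x 108 (y) x 48 mm. Origin: centre of its underside.
Mind the look-alikes: they are no part of the job. Of the things that look like the screen, the smallest one is meant.

How it is judged (in metres and radians):
On the way:
1. The screen stands on the frame's ledge, flat against the arms and centred, and has been let go (x of screen in the frame of ledge between -0.002 and 0.008 m and y of screen in the frame of ledge between -0.01 and 0.01 m and z of screen in the frame of ledge between -0.003 and 0.004 m and angle between the z axis of screen and the z axis of ledge, either way round below 0.06 rad and angle between the y axis of screen and the y axis of ledge, either way round below 0.06 rad and contact force between the fingers and screen below 0.1 N), for 0.3 s.
At the end, for the whole second after the job is handed in: Screen down on the ledge within 4 mm, back on the arms within 6 mm, centred within 10 mm, square within 0.06 rad. Clamp presses on screen and one arm (over 2 N each), pad centre at least 8 mm below the top edge, within 10 mm of the arm's centre line, in line within 0.15 rad. Both at rest, let go (x of screen in the frame of ledge between -0.002 and 0.008 m and y of screen in the frame of ledge between -0.01 and 0.01 m and z of screen in the frame of ledge between -0.003 and 0.004 m and angle between the z axis of screen and the z axis of ledge, either way round below 0.06 rad and angle between the y axis of screen and the y axis of ledge, either way round below 0.06 rad and ((x of jaws in the frame of left_arm between -0.006 and 0.006 m and y of jaws in the frame of left_arm between -0.01 and 0.01 m and z of jaws in the frame of left_arm between -0.03 and -0.008 m) or (x of jaws in the frame of right_arm between -0.006 and 0.006 m and y of jaws in the frame of right_arm between -0.01 and 0.01 m and z of jaws in the frame of right_arm between -0.03 and -0.008 m)) and angle between the z axis of jaws and the z axis of ledge, either way round below 0.15 rad and contact force between clamp and screen above 2 N and contact force between clamp and viewer above 2 N and linear speed of each of clamp, screen below 0.02 m/s); the robot touches nothing.
It fails at once if the small glass plate is moved more than 20 mm (distance of plate from where it was at the start of the episode above 0.02 m).
It fails at once if the bottle is moved more than 20 mm or tipped (distance of bottle from where it was at the start of the episode above 0.02 m or angle between bottle's own z axis and vertical above 0.3 rad).
It fails at once if the tube rack is moved more than 20 mm (distance of tube_rack from where it was at the start of the episode above 0.02 m).
It also fails if it takes over 72 s, if anything falls off the work surface, if the arm or the gripper's body presses on something with over 40 N, if the wrist force passes 120 N, or if a joint passes its speed limit or range.

## Robot

A 7-joint arm with a two-finger parallel gripper is mounted at the origin on the work surface. World frame = base frame: x ahead of the robot, y to its left, z up, the work surface at z = 0. Lengths are in m, angles in degrees, forces in N, time in s.
With the tool pointing down it reaches from about 0.425 to 1.025 m from the base axis. Payload 9.4 kg.
Tool frame: the origin (TCP) lies between the finger pads; the fingertips stand robot.tip_extent ahead of it and the grasp point (between the pads) lies 2 mm behind it (robot.tip_extent is the distance from the TCP to the fingertips, in m); z points along the fingers, y is the line along which they close (so a half turn about z gives the same grasp; the last joint's range is limited). The gripper opens to 85 mm and grips with 20 to 120 N. Pads are 22 mm wide; open, the fingers measure 114 mm over their backs; the gripper's body (76 mm by 85 mm) begins 54 mm behind the grasp point. The pads swing forward as they close: fully open they stand 13 mm farther back than shut.
Start: joints at [63.673, 34.337, -0.143, 91.639, 0.103, 54.024, -4.572], TCP at [0.271, -0.673, 0.248] pointing down, gripper open.
Joint ranges: [-147.43, 147.43], [-19.82, 112.94], [-74.19, 73.91], [6.32, 146.72], [-59.91, 239.91], [6.04, 106.73], [-150.56, 150.56]. Speed limits (degrees/s): [127.2, 127.2, 172.46, 172.46, 180, 180, 180].

## Interface

Orientations are given as a 3x3 rotation matrix whose columns are the frame's x, y, z axes.
In Python, from plant import robot, imaging gives the robot as it stands.
- The arm moves only by the tool servo_tool, never from a script. Its argument "deltas" is a list of rows, each an object with "slide": the shift along the tool's x, y, z in m, a list of three; "angular": the turn, a rotation vector about the tool's x, y, z in degrees, a list of three. In form: [{"slide": [dx, dy, dz], "angular": [wx, wy, wz]}, ...]. A call has 1 to 12 rows; each row shifts and turns the commanded pose from where the row before left it, along the tool's axes as they then stand; what a row does not reach is not made up. A row lasts 1/12 s, in which the tool goes at most 41.7 mm and 7.16 degrees, less where a joint would pass 70% of its speed; a pose out of reach is approached as far as the arm can. A call is refused whole if a number of a shift passes 0.0417 or a number of a turn 7.16, either way. A call with a gripper value outside its range is refused whole. "grip" is the finger opening in m, from 0 to 0.0854, set as the call begins (left out, the last holds). The fingers move at their own pace and stop on an object; "force" is the grip in N (left out, the last holds). Time passes only in rows, so rows that do not move let the fingers close. It gives the time, the measured TCP pose, the force, the opening and the grip force at its end, in the units of the state.
- robot.read_state(): the state, without advancing time (a new reading comes with each control period).
- imaging.camera(name): name is "scene" or "top" or "wrist"; returns the picture (400x640x3 uint8, red, green, blue); there is no depth.
- imaging.camera_info(name): a dict with "mtx" (3x3 intrinsics, pixels), "D" ([k1, k2, p1, p2, k3] as OpenCV has them; the pictures are not rectified), "T" (4x4, takes a point from camera to world coordinates). Camera axes: x right, y down, z forward; pixel columns grow to the right and rows downward; lengths in m; the calibration is good to about 2 mm. A picture is of the moment at which its call begins: read the wrist's pose just before it. camera_info takes no time and is no camera call; for the wrist camera it gives the pose at the moment of the call.
- robot.hand_in(): hands the job in; it is judged then, once.
Trained networks look in the newest picture that a camera, given by its name, has taken for a name from the list of things; names that differ only in an ending like _2 or _b are one class to them, and where a whole thing is asked for, a point or a joint stands for the part that bears it (a point fixed in the world has none). Each returns a list of dicts, best first, with "confidence" (0 to 1); they miss things now and then, are a little off and sometimes report something else, mostly with a low value. They report only what shows in the picture. A call takes as long as a camera call. They do not tell look-alikes from the thing itself.
- imaging.recognise(query, camera): "point" ([x, y, z] in m, in world coordinates, good to about 4 mm: the middle of the surface that is visible of it).
- imaging.regions_of(query, camera): "mask" (400x640 bool, what is visible of it).
- imaging.place_of(query, camera): "point" ([x, y, z] in m, in world coordinates, good to about 4 mm: a listed point, or the origin of a listed thing).
The state is a dict: "t": time; "joints": joint angles; "joint_vel": joint speeds; "joint_efforts": joint torques, N m; "tcp_pos": TCP position; "tool_rot": TCP orientation; "force": force on the tool from outside, world axes, zero at the start; "wrist_torque": the same for the moment, N m; "gripper_width": finger opening in m; "grip_force": force on a finger pad.
Only numpy, scipy, OpenCV 4.12 (cv2) and the standard library are available. Lean on these libraries where they do the work, as an engineer would, in place of code of your own. Each camera call takes 0.05 s, during which the arm holds its last target. There are 200 camera calls.

## Working session

There is one attempt and no reset: what is moved stays moved. The work goes in short steps, Python scripts to look and compute and a tool call to move; the robot and the scene stay as the last step left them, time stands still between calls to the robot, and variables do not carry over. Pictures are saved under pics/ and viewed, at most 10 in all, crops included, and the job is handed in when it is done.

Besides the shell and the picture viewer there is one more tool, called after "Request:" by a JSON object that holds its "method" and its "body". servo_tool: Moves the arm, as the interface text tells. Its arguments: {"type":"object","properties":{"deltas":{"type":"array","items":{"type":"object","properties":{"slide":{"type":"array","items":{"type":"number"}},"angular":{"type":"array","items":{"type":"number"}}}}},"grip":{"type":"number"},"force":{"type":"number"}},"required":["deltas"]}

```bash
ls; mkdir -p pics; python3 - <<'E'
from plant import robot, imaging
import cv2,numpy as np
print(robot.tip_extent, robot.read_state())
for c in ['scene','top']:
    im=imaging.camera(c); cv2.imwrite(f'pics/{c}0.png',im[:,:,::-1])
    for q in ['viewer','ledge','left_arm','right_arm','rack','screen','plate','caddy','clamp','jaws','bottle','tube_rack']:
        for r in imaging.place_of(q,c)[:3]: print(c,q,np.round(r['point'],3),round(r['confidence'],2))
    i=imaging.camera_info(c); print(i['T'].round(3).tolist(), i['mtx'][0][0])
E
```

```text
pics
0.017 {'t': 0.0, 'joints': array([63.67359172, 34.38383442, -0.14430786, 91.68096777,  0.1035118 ,
       54.02406331, -4.57216605]), 'joint_vel': array([ 0.03290751,  0.05390442,  0.03711507, -0.00636007, -0.02478538,
        0.02989494, -0.11018712]), 'joint_efforts': array([-2.50986202e-03, -7.76460457e+01,  1.56344891e+00, -2.58004045e+01,
        1.21775354e-02,  9.04200249e-03,  2.76450137e-06]), 'tcp_pos': array([ 0.27059398, -0.67212846,  0.24742567]), 'tool_rot': array([[ 9.27612928e-01,  3.73542138e-01, -7.25244104e-04],
       [ 3.73542808e-01, -9.27611932e-01,  1.36900982e-03],
       [-1.61362229e-04, -1.54082093e-03, -9.99998800e-01]]), 'force': array([-0.71391146, -0.16897509,  0.00238967]), 'wrist_torque': array([ 0.00425394,  0.05631081, -0.02457648]), 'grip_force': 0.0, 'gripper_width': 0.08540632570690401}
scene viewer [ 0.604 -0.016  0.   ] 0.8
scene viewer [ 0.445 -0.325  0.009] 0.31
scene ledge [ 0.484 -0.315 -0.005] 0.3
scene left_arm [0.626 0.049 0.202] 0.89
scene right_arm [ 0.637 -0.073  0.202] 0.67
scene rack [ 0.485 -0.313  0.   ] 0.64
scene rack [0.5
[... 641 characters left out ...]
e [ 0.702  0.205 -0.002] 0.65
top ledge [ 0.7   -0.006  0.07 ] 0.56
top left_arm [0.631 0.05  0.206] 0.61
top right_arm [ 0.641 -0.074  0.203] 0.89
top rack [ 0.476 -0.317 -0.005] 0.65
top screen [ 0.252 -0.398 -0.002] 0.78
top screen [ 0.526 -0.547 -0.001] 0.78
top screen [ 0.446 -0.327  0.01 ] 0.62
top plate [ 0.518 -0.306  0.008] 0.41
top plate [ 0.605 -0.02  -0.003] 0.3
top caddy [ 0.514  0.305 -0.001] 0.93
top clamp [0.598 0.304 0.106] 0.75
top jaws [0.596 0.302 0.077] 0.55
top bottle [ 0.701  0.201 -0.003] 0.68
top tube_rack [ 0.724 -0.233 -0.001] 0.79
[[0.007, -0.997, 0.073, 0.413], [-1.0, -0.007, 0.007, -0.111], [-0.007, -0.073, -0.997, 1.101], [0.0, 0.0, 0.0, 1.0]] 375.6228555135257
```

View pics/scene0.png

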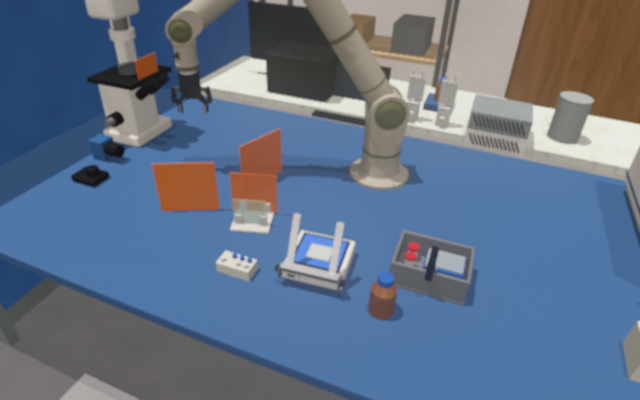

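View pics/top0.png

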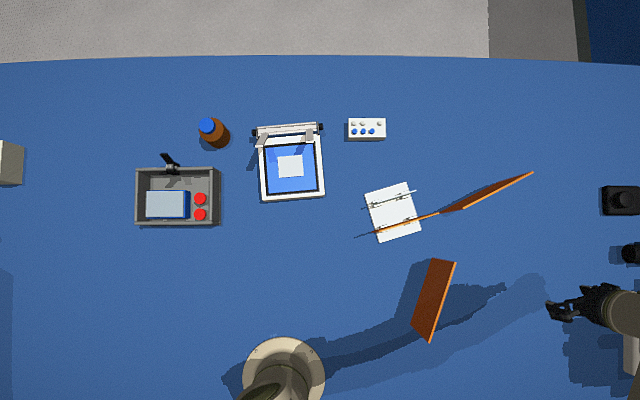

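The pictures show the rack at top (395,212) with the amber screen in its near slot (line from (357,237) to (440,214)). The clear plate is in the far slot. Two larger look-alikes stand at (433,300) and (490,192), and there is a third on the microscope. The viewer is at (290,165) with its arm tops towards the robot, and the clamp is at (170,162) on the caddy's far wall. Next I'll write a move planner and take a wrist view over the rack.

```bash
cat > h.py <<'E'
from plant import robot, imaging
import cv2,numpy as np
from scipy.spatial.transform import Rotation as R
def tool(yaw,lean=0):
    """tool y = frame x axis, tool z = -frame z; frame yawed (deg) and leaned back (deg)"""
    b=R.from_euler('zy',[yaw,-lean],degrees=True).as_matrix()
    return np.column_stack([b[:,1],b[:,0],-b[:,2]])
def plan(stages,start=None):
    """stages: (pos, rot or None, rows): straight lines, even turning"""
    s=robot.read_state(); p,M=(s['tcp_pos'],s['tool_rot']) if start is None else start
    for q,N,n in stages:
        N=M if N is None else N; q=np.array(q,float)
        w=R.from_matrix(M.T@N).as_rotvec(degrees=True)/n
        print('stage ->',q.round(4))
        for i in range(n):
            print(' ',(M.T@(q-p)/n).round(4).tolist(),w.round(2).tolist())
            M=M@R.from_rotvec(w,degrees=True).as_matrix()
            if np.abs(w).max()<.01: print('  x',n); break
        p,M=q,N
def project(X,cam):
    i=imaging.camera_info(cam);T=np.linalg.inv(i['T']);X=np.atleast_2d(X)
    return cv2.projectPoints((X@T[:3,:3].T+T[:3,3]),np.zeros(3),np.zeros(3),np.array(i['mtx']),np.array(i['D']))[0][:,0]
def onplane(px,cam,n,d):
    """pixels -> world points on plane n.X=d"""
    i=imaging.camera_info(cam);T=np.array(i['T'])
    u=cv2.undistortPoints(np.array(px,float).reshape(-1,1,2),np.array(i['mtx']),np.array(i['D']))[:,0]
    r=np.c_[u,np.ones(len(u))]@T[:3,:3].T
    return T[:3,3]+r*((d-T[:3,3]@n)/(r@n))[:,None]
E
python3 - <<'E'
from h import *
plan([((.27,-.672,.40),None,4),((.40,-.34,.44),tool(15),12)])
E
```

```text
stage -> [ 0.27  -0.672  0.4  ]
  [-0.0001, -0.0002, -0.0379] [0.0, 0.0, 0.0]
  x 4
stage -> [ 0.4  -0.34  0.44]
  [0.0204, -0.0216, -0.0033] [-0.0, 0.0, -6.92]
  [0.0228, -0.019, -0.0033] [-0.0, 0.0, -6.92]
  [0.025, -0.0161, -0.0033] [-0.0, 0.0, -6.92]
  [0.0267, -0.013, -0.0033] [-0.0, 0.0, -6.92]
  [0.0281, -0.0097, -0.0033] [-0.0, 0.0, -6.92]
  [0.0291, -0.0062, -0.0033] [-0.0, 0.0, -6.92]
  [0.0296, -0.0027, -0.0033] [-0.0, 0.0, -6.92]
  [0.0297, 0.0009, -0.0033] [-0.0, 0.0, -6.92]
  [0.0294, 0.0045, -0.0033] [-0.0, 0.0, -6.92]
  [0.0286, 0.008, -0.0033] [-0.0, 0.0, -6.92]
  [0.0274, 0.0114, -0.0033] [-0.0, 0.0, -6.92]
  [0.0259, 0.0146, -0.0033] [-0.0, 0.0, -6.92]
```

Request:
{"method": "servo_tool", "body": {"deltas": [{"slide":[0,0,-0.038],"angular":[0,0,0]},{"slide":[0,0,-0.038],"angular":[0,0,0]},{"slide":[0,0,-0.038],"angular":[0,0,0]},{"slide":[0,0,-0.038],"angular":[0,0,0]}]}}

```text
t: 1.63
tcp_pos: [0.2706, -0.6723, 0.4021]
tool_rot: [[0.928, 0.373, -0.0], [0.373, -0.928, 0.0], [-0.0, -0.0, -1.0]]
force: [-0.4, -1.9, 0.2]
gripper_width: 0.0856
grip_force: 0.0
```

Request:
{"method": "servo_tool", "body": {"deltas": [{"slide":[0.0204,-0.0216,-0.0033],"angular":[0,0,-6.92]},{"slide":[0.0228,-0.019,-0.0033],"angular":[0,0,-6.92]},{"slide":[0.025,-0.0161,-0.0033],"angular":[0,0,-6.92]},{"slide":[0.0267,-0.013,-0.0033],"angular":[0,0,-6.92]},{"slide":[0.0281,-0.0097,-0.0033],"angular":[0,0,-6.92]},{"slide":[0.0291,-0.0062,-0.0033],"angular":[0,0,-6.92]},{"slide":[0.0296,-0.0027,-0.0033],"angular":[0,0,-6.92]},{"slide":[0.0297,0.0009,-0.0033],"angular":[0,0,-6.92]},{"slide":[0.0294,0.0045,-0.0033],"angular":[0,0,-6.92]},{"slide":[0.0286,0.008,-0.0033],"angular":[0,0,-6.92]},{"slide":[0.0274,0.0114,-0.0033],"angular":[0,0,-6.92]},{"slide":[0.0259,0.0146,-0.0033],"angular":[0,0,-6.92]}]}}

```text
t: 2.63
tcp_pos: [0.4011, -0.339, 0.4402]
tool_rot: [[-0.264, 0.965, 0.0], [0.965, 0.264, -0.001], [-0.001, -0.0, -1.0]]
force: [2.2, -0.5, 0.3]
gripper_width: 0.0852
grip_force: 0.0
```

Request:
{"method": "servo_tool", "body": {"deltas": [{"slide":[0,0,0],"angular":[0,0,0]},{"slide":[0,0,0],"angular":[0,0,0]},{"slide":[0,0,0],"angular":[0,0,0]}]}}

```text
t: 2.88
tcp_pos: [0.4005, -0.341, 0.44]
tool_rot: [[-0.257, 0.966, -0.0], [0.966, 0.257, -0.001], [-0.001, -0.0, -1.0]]
force: [-0.0, -1.1, -0.4]
gripper_width: 0.0854
grip_force: 0.0
```

```bash
python3 - <<'E'
from h import *
im=imaging.camera('wrist'); cv2.imwrite('pics/w1.png',im[:,:,::-1])
for q in ['rack','screen','plate']:
    for r in imaging.place_of(q,'wrist')[:3]: print(q,np.round(r['point'],4),round(r['confidence'],2))
print(imaging.camera_info('wrist')['T'].round(3).tolist())
s=robot.read_state(); print(s['tool_rot'].round(3).tolist(),s['joints'].round(0))
E
```

```text
rack [ 4.830e-01 -3.124e-01  1.000e-04] 0.7
screen [ 0.448  -0.3235  0.0111] 0.94
screen [ 0.2483 -0.3961  0.001 ] 0.78
plate [ 0.5166 -0.3116  0.0092] 0.95
[[0.967, 0.244, 0.08, 0.38], [0.256, -0.916, -0.307, -0.263], [-0.001, 0.317, -0.948, 0.565], [0.0, 0.0, 0.0, 1.0]]
[[-0.256, 0.967, -0.001], [0.967, 0.256, 0.0], [0.0, -0.0, -1.0]] [ 54.  12. -24. 101.   5.  68.  43.]
```

View pics/w1.png

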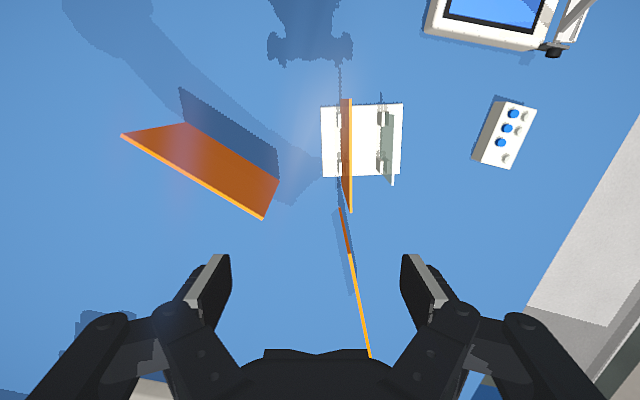

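The wrist view shows the screen edge-on in the rack, with its top edge running from about (351,98) to (352,212). The plate is to its right, and a look-alike's edge begins at about (348,255), just below. I'll measure the top edge at z = 0.16.

```bash
python3 - <<'E'
from h import *
im=cv2.imread('pics/w1.png')[:,:,::-1].astype(int)
# bright-orange top edge per row
for y in range(94,222,6):
    r=im[y,320:375]; m=np.where((r[:,0]>190)&(r[:,2]<90))[0]+320
    n=np.where((r[:,0]-r[:,2]>70))[0]+320
    if len(n): print(y,m[:1],m[-1:],n[0],n[-1], r[n[-1]-320-1].tolist(), r[n[0]-320+1].tolist())
X=onplane([(351,98),(353,213)],'wrist',np.array([0,0,1.]),.16); print(X.round(4)); d=X[0]-X[1]; print(np.linalg.norm(d),X.mean(0),np.degrees(np.arctan2(-d[0],d[1])))
E
```

```text
100 [] [] 349 351 [255, 203, 109] [255, 203, 109]
106 [] [] 349 351 [255, 204, 107] [255, 204, 107]
112 [] [] 349 351 [255, 208, 109] [255, 208, 109]
118 [] [] 349 351 [255, 211, 108] [255, 211, 108]
124 [] [] 348 351 [255, 212, 104] [255, 198, 108]
130 [] [] 345 351 [255, 213, 101] [165, 118, 92]
136 [] [] 341 351 [255, 213, 100] [167, 120, 95]
142 [] [] 341 351 [255, 215, 96] [163, 113, 85]
148 [] [] 341 351 [255, 215, 96] [158, 105, 77]
154 [] [] 341 351 [255, 216, 95] [163, 108, 74]
160 [349] [349] 341 351 [255, 219, 95] [156, 95, 59]
166 [349] [349] 342 351 [255, 219, 94] [153, 89, 48]
172 [349] [349] 342 351 [255, 220, 95] [161, 97, 52]
178 [349] [350] 341 351 [255, 216, 88] [146, 78, 36]
184 [349] [350] 342 351 [255, 216, 89] [144, 82, 42]
190 [349] [350] 343 351 [255, 216, 89] [145, 77, 30]
196 [349] [350] 345 351 [255, 216, 88] [145, 78, 31]
202 [349] [350] 347 351 [255, 216, 88] [141, 75, 30]
208 [349] [351] 339 351 [255, 218, 86] [180, 84, 33]
214 [] [] 340 341 [177, 85, 5] [174, 85, 19]
220 [] [] 341 342 [178, 83, 2] [172, 86, 18]
[[ 0.4239 -0.2509  0.16  ]
 [ 0.474  -0.404   0.16  ]]
0.16107672511462193 [ 0.44892593 -0.32745569  0.16      ] 18.10450600196163
```

```bash
python3 - <<'E'
from h import *
X=onplane([(350.3,97.5),(350.6,212.5)],'wrist',np.array([0,0,1.]),.16); d=X[0]-X[1]; yaw=np.degrees(np.arctan2(-d[0],d[1]));print(np.linalg.norm(d),X.mean(0),yaw)
c=X.mean(0)[:2]
plan([((*c,.30),tool(yaw),6),((*c,.138),None,6)])
E
```

```text
0.16077558501735745 [ 0.44656787 -0.3273536   0.16      ] 17.169810426803025
stage -> [ 0.4466 -0.3274  0.3   ]
  [0.0003, 0.0081, 0.0233] [-0.0, -0.0, -0.39]
  [0.0002, 0.0081, 0.0233] [-0.0, -0.0, -0.39]
  [0.0002, 0.0081, 0.0233] [-0.0, -0.0, -0.39]
  [0.0001, 0.0081, 0.0233] [-0.0, -0.0, -0.39]
  [0.0001, 0.0081, 0.0233] [-0.0, -0.0, -0.39]
  [0.0, 0.0081, 0.0233] [-0.0, -0.0, -0.39]
stage -> [ 0.4466 -0.3274  0.138 ]
  [0.0, 0.0, 0.027] [0.0, 0.0, 0.0]
  x 6
```

Request:
{"method": "servo_tool", "body": {"deltas": [{"slide":[0.0003,0.0081,0.0233],"angular":[0,0,-0.39]},{"slide":[0.0003,0.0081,0.0233],"angular":[0,0,-0.39]},{"slide":[0.0003,0.0081,0.0233],"angular":[0,0,-0.39]},{"slide":[0.0003,0.0081,0.0233],"angular":[0,0,-0.39]},{"slide":[0.0003,0.0081,0.0233],"angular":[0,0,-0.39]},{"slide":[0.0003,0.0081,0.0233],"angular":[0,0,-0.39]},{"slide":[0,0,0.027]},{"slide":[0,0,0.027]},{"slide":[0,0,0.027]},{"slide":[0,0,0.027]},{"slide":[0,0,0.027]},{"slide":[0,0,0.027]}]}}

```text
validation failed for argument at $.de...
```

Request:
{"method": "servo_tool", "body": {"deltas": [{"slide":[0,0,0]},{"slide":[0,0,0]},{"slide":[0,0,0]},{"slide":[0,0,0]},{"slide":[0,0,0]},{"slide":[0,0,0]},{"slide":[0,0,0]},{"slide":[0,0,0]},{"slide":[0,0,0]},{"slide":[0,0,0]}], "grip": 0.0, "force": 40}}

```text
validation failed for argument at $.de...
```

Both fields are required in every row, so I'll resend with them.

Request:
{"method": "servo_tool", "body": {"deltas": [{"slide":[0.0003,0.0081,0.0233],"angular":[0,0,-0.39]},{"slide":[0.0003,0.0081,0.0233],"angular":[0,0,-0.39]},{"slide":[0.0003,0.0081,0.0233],"angular":[0,0,-0.39]},{"slide":[0.0003,0.0081,0.0233],"angular":[0,0,-0.39]},{"slide":[0.0003,0.0081,0.0233],"angular":[0,0,-0.39]},{"slide":[0.0003,0.0081,0.0233],"angular":[0,0,-0.39]},{"slide":[0,0,0.027],"angular":[0,0,0]},{"slide":[0,0,0.027],"angular":[0,0,0]},{"slide":[0,0,0.027],"angular":[0,0,0]},{"slide":[0,0,0.027],"angular":[0,0,0]},{"slide":[0,0,0.027],"angular":[0,0,0]},{"slide":[0,0,0.027],"angular":[0,0,0]}]}}

```text
t: 4.08
tcp_pos: [0.4468, -0.3261, 0.1366]
tool_rot: [[-0.296, 0.955, -0.0], [0.955, 0.296, -0.0], [0.0, -0.0, -1.0]]
force: [-0.0, -0.8, -0.3]
gripper_width: 0.0852
grip_force: 0.0
```

Request:
{"method": "servo_tool", "body": {"deltas": [{"slide":[0,0,0],"angular":[0,0,0]},{"slide":[0,0,0],"angular":[0,0,0]},{"slide":[0,0,0],"angular":[0,0,0]},{"slide":[0,0,0],"angular":[0,0,0]},{"slide":[0,0,0],"angular":[0,0,0]},{"slide":[0,0,0],"angular":[0,0,0]},{"slide":[0,0,0],"angular":[0,0,0]},{"slide":[0,0,0],"angular":[0,0,0]},{"slide":[0,0,0],"angular":[0,0,0]},{"slide":[0,0,0],"angular":[0,0,0]}], "grip": 0.0, "force": 40}}

```text
t: 4.92
tcp_pos: [0.4471, -0.3259, 0.1392]
tool_rot: [[-0.297, 0.955, 0.001], [0.955, 0.297, -0.001], [-0.001, 0.0, -1.0]]
force: [-1.4, 0.7, 7.2]
gripper_width: 0.0035
grip_force: 39.7
```

```bash
python3 - <<'E'
from h import *
plan([((.447,-.326,.419),None,8),((.57,-.04,.42),tool(5),10)])
E
```

```text
stage -> [ 0.447 -0.326  0.419]
  [-0.0001, -0.0, -0.035] [0.0, 0.0, 0.0]
  x 8
stage -> [ 0.57 -0.04  0.42]
  [0.0237, 0.0202, -0.0001] [0.0, 0.01, 1.23]
  [0.0241, 0.0197, -0.0001] [0.0, 0.01, 1.23]
  [0.0245, 0.0192, -0.0001] [0.0, 0.01, 1.23]
  [0.0249, 0.0187, -0.0001] [0.0, 0.01, 1.23]
  [0.0253, 0.0181, -0.0001] [0.0, 0.01, 1.23]
  [0.0257, 0.0176, -0.0001] [0.0, 0.01, 1.23]
  [0.0261, 0.017, -0.0001] [0.0, 0.01, 1.23]
  [0.0264, 0.0165, -0.0001] [0.0, 0.01, 1.23]
  [0.0268, 0.0159, -0.0001] [0.0, 0.01, 1.23]
  [0.0271, 0.0153, -0.0001] [0.0, 0.01, 1.23]
```

Request:
{"method": "servo_tool", "body": {"deltas": [{"slide":[0,0,-0.02],"angular":[0,0,0]},{"slide":[0,0,-0.035],"angular":[0,0,0]},{"slide":[0,0,-0.037],"angular":[0,0,0]},{"slide":[0,0,-0.037],"angular":[0,0,0]},{"slide":[0,0,-0.037],"angular":[0,0,0]},{"slide":[0,0,-0.037],"angular":[0,0,0]},{"slide":[0,0,-0.037],"angular":[0,0,0]},{"slide":[0,0,-0.03],"angular":[0,0,0]},{"slide":[0,0,-0.01],"angular":[0,0,0]}]}}

```text
t: 5.67
tcp_pos: [0.4481, -0.3256, 0.4234]
tool_rot: [[-0.298, 0.955, 0.006], [0.955, 0.298, -0.004], [-0.006, 0.004, -1.0]]
force: [0.8, 0.4, -0.5]
gripper_width: 0.0033
grip_force: 39.3
```

Request:
{"method": "servo_tool", "body": {"deltas": [{"slide":[0.0237,0.0202,0],"angular":[0,0,1.23]},{"slide":[0.0241,0.0197,0],"angular":[0,0,1.23]},{"slide":[0.0245,0.0192,0],"angular":[0,0,1.23]},{"slide":[0.0249,0.0187,0],"angular":[0,0,1.23]},{"slide":[0.0253,0.0181,0],"angular":[0,0,1.23]},{"slide":[0.0257,0.0176,0],"angular":[0,0,1.23]},{"slide":[0.0261,0.017,0],"angular":[0,0,1.23]},{"slide":[0.0264,0.0165,0],"angular":[0,0,1.23]},{"slide":[0.0268,0.0159,0],"angular":[0,0,1.23]},{"slide":[0.0271,0.0153,0],"angular":[0,0,1.23]},{"slide":[0,0,0],"angular":[0,0,0]},{"slide":[0,0,0],"angular":[0,0,0]}]}}

```text
t: 6.67
tcp_pos: [0.5698, -0.0372, 0.4175]
tool_rot: [[-0.091, 0.996, -0.001], [0.996, 0.091, 0.001], [0.001, -0.001, -1.0]]
force: [-0.4, -0.1, -0.8]
gripper_width: 0.0032
grip_force: 39.2
```

```bash
python3 - <<'E'
from h import *
im=imaging.camera('wrist'); cv2.imwrite('pics/w2.png',im[:,:,::-1])
for q in ['viewer','ledge','left_arm','right_arm','screen']:
    for r in imaging.place_of(q,'wrist')[:2]: print(q,np.round(r['point'],4),round(r['confidence'],2))
i=imaging.camera_info('wrist');print(i['mtx'],i['D'])
E
```

```text
viewer [ 0.6035 -0.0158  0.0009] 0.87
ledge [ 0.7001 -0.0097  0.0689] 0.7
left_arm [0.6311 0.0505 0.2078] 0.9
right_arm [ 0.6396 -0.0745  0.2049] 0.86
screen [ 0.2501 -0.3966  0.0007] 0.84
[[294.57788138   0.         315.42973021]
 [  0.         294.57788138 197.21854141]
 [  0.           0.           1.        ]] [0.00388199 0.         0.         0.         0.        ]
```

View pics/w2.png

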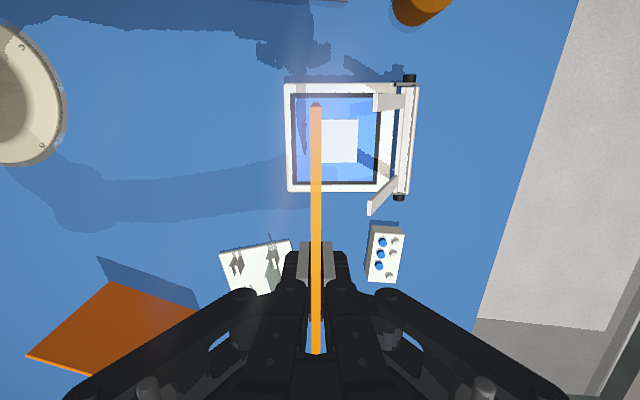

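The wrist picture shows the screen's top edge as the strip from (316,103) to (316,352). The arm tops are at (375,100) and (368,210), and the ledge bar is at x≈408. I'll overlay the fitted frame model to check it.

```bash
cat >> h.py <<'E'
def frame(x=.700,y=-.0075,z=.0697,yaw=4.9,lean=26.0):
    return np.array([x,y,z]),R.from_euler('zy',[yaw,-lean],degrees=True).as_matrix()
E
python3 - <<'E'
from h import *
im=cv2.imread('pics/w2.png'); o,B=frame()
def draw(im,cam,S,sc,off):
    for s in (62,-62):
        P=np.array([[0,s-10,0],[0,s+10,0],[0,s+10,150],[0,s-10,150],[-6,s-10,150],[-6,s+10,150],[0,s+10,150]])/1e3
        cv2.polylines(S,[np.int32(((project(o+P@B.T,cam)-off)*sc))],False,(0,0,255) if s>0 else (0,200,0),1)
    P=np.array([[0,-82,0],[0,82,0],[15,82,0],[15,-82,0],[0,-82,0]])/1e3
    cv2.polylines(S,[np.int32((project(o+P@B.T,cam)-off)*sc)],False,(255,0,255),1)
a=cv2.resize(im[60:230,270:430],None,fx=3,fy=3,interpolation=2); draw(im,'wrist',a,3,[270,60])
t=cv2.imread('pics/top0.png'); b=cv2.resize(t[110:210,245:335],None,fx=3,fy=3,interpolation=2); draw(t,'top',b,3,[245,110])
c=np.zeros((510,480+270,3),np.uint8); c[:,:480]=a; c[:300,480:]=b
cv2.imwrite('pics/ov.png',c)
s=robot.read_state(); M=s['tool_rot']; print(project(s['tcp_pos']+np.array([[.08,0,-.0215],[-.08,0,-.0215],[.08,0,.1285]])@M.T,'wrist'))
E
```

```text
[[314.7543086  101.17625537]
 [314.90389513 432.91661993]
 [315.30882549  99.54557805]]
```

View pics/ov.png

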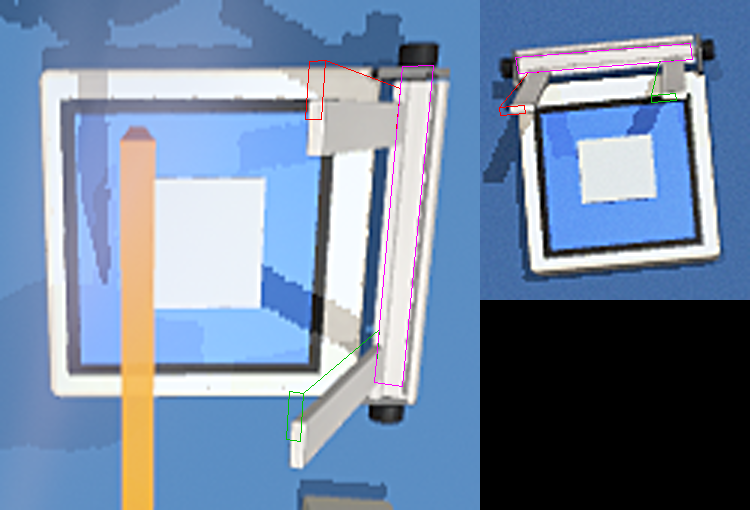

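```bash
python3 - <<'E'
from h import *
s=robot.read_state(); print(s['t'],s['tcp_pos'],s['tool_rot'].round(4).tolist()); print(imaging.camera_info('wrist')['T'].round(4).tolist())
im=imaging.camera('wrist'); T1=imaging.camera_info('wrist')['T']; cv2.imwrite('pics/w3.png',im[:,:,::-1]); print(np.array(T1).round(4).tolist())
a=cv2.imread('pics/w2.png',0)[60:230,340:430]; b=cv2.imread('pics/w3.png',0)[60:230,340:430]
print(cv2.phaseCorrelate(np.float32(a),np.float32(b)))
E
```

```text
6.9667 [ 0.56942383 -0.04056581  0.41802269] [[-0.0855, 0.9963, -0.0003], [0.9963, 0.0855, -0.0005], [-0.0005, -0.0003, -1.0]]
[[0.9963, 0.0816, 0.0262, 0.5629], [0.0857, -0.9445, -0.3172, 0.0401], [-0.0011, 0.3183, -0.948, 0.5434], [0.0, 0.0, 0.0, 1.0]]
[[0.9963, 0.0818, 0.0264, 0.5629], [0.0859, -0.9445, -0.3171, 0.0403], [-0.001, 0.3182, -0.948, 0.5435], [0.0, 0.0, 0.0, 1.0]]
((0.33199195728912656, -2.895985547957153), 0.9703269557010981)
```

```bash
python3 - <<'E'
from h import *
o,B=frame(); tops=o+np.array([[-.003,.062,.150],[-.003,-.062,.150],[.0075,.082,0],[.0075,-.082,0]])@B.T
Rz=R.from_euler('z',4.9,degrees=True).as_matrix()
box=np.array([.6038,-.0167,.052])+np.array([[-.09,.09,0],[-.09,-.09,0],[.09,.09,0],[.09,-.09,0]])@Rz.T
for c in ['wrist','top','scene']: print(c,project(tops,c).round(1).tolist(),project(box,c).round(1).tolist())
# upscaled picture of all three for reading pixels
a=cv2.resize(cv2.imread('pics/w3.png')[60:220,270:430],(480,480),interpolation=2)
s=cv2.resize(cv2.imread('pics/scene0.png')[210:300,270:365],(380,360),interpolation=2)
for P,im,cam,off,f in [(tops,a,'wrist',[270,60],3),(box,a,'wrist',[270,60],3),(tops,s,'scene',[270,210],4),(box,s,'scene',[270,210],4)]:
    for u in (project(P,cam)-off)*f: cv2.drawMarker(im,tuple(int(v) for v in u),(0,0,255),0,9,1)
c=np.zeros((480,860,3),np.uint8); c[:,:480]=a; c[:360,480:]=s; cv2.imwrite('pics/ov2.png',c[:,:800])
E
```

```text
wrist [[375.1, 90.4], [368.3, 199.0], [409.2, 82.3], [399.3, 188.3]] [[280.8, 78.0], [284.6, 189.2], [397.1, 78.0], [387.9, 189.3]]
top [[255.8, 146.8], [306.3, 142.7], [257.3, 132.0], [315.4, 127.1]] [[260.3, 201.3], [324.1, 196.2], [256.3, 138.7], [319.1, 133.6]]
scene [[343.3, 223.7], [300.2, 213.1], [338.6, 278.3], [282.8, 263.0]] [[356.7, 240.5], [301.8, 228.5], [342.0, 280.1], [281.6, 265.5]]
```

View pics/ov2.png

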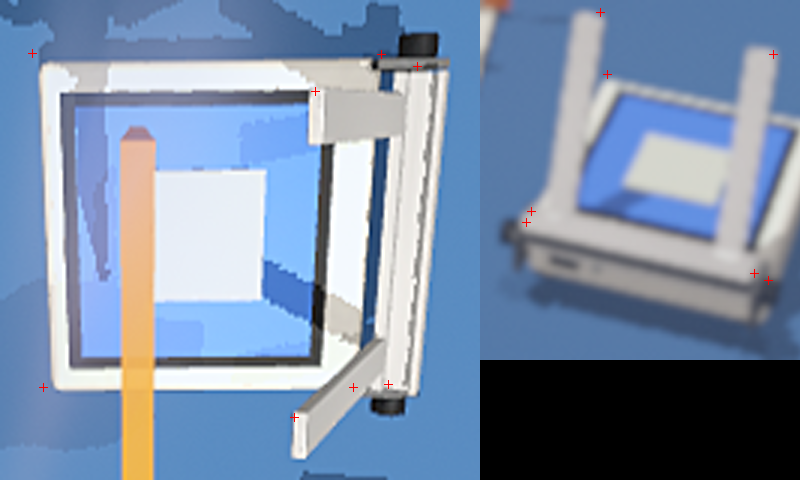

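```bash
cat > fit.py <<'E'
from h import *
from scipy.optimize import least_squares
obs={'wrist':[(375.7,98.3),(369.7,204.3)],'scene':[(340.5,222),(297,213)]}
net=[.700,-.0085,.0695]
def res(p,full=False):
    o,B=frame(*p); t=o+np.array([[-.003,.062,.150],[-.003,-.062,.150]])@B.T
    r=[(project(t,c)-np.array(v)) for c,v in obs.items()]
    if full: return np.array(r).round(1).tolist(),t.round(4).tolist()
    return np.r_[np.ravel(r)/1.0,(np.array(p[:3])-net)/.003,(p[3]-4.9)/1.,(p[4]-26)/3]
s=least_squares(res,[.70,-.0075,.07,4.9,26],x_scale=[.01,.01,.01,1,1]); print(s.x.round(4),res(s.x,True),res(s.x)[-5:].round(2))
o,B=frame(*s.x); t=o+np.array([[-.003,.062,.150],[-.003,-.062,.150]])@B.T
im=cv2.imread('pics/top0.png'); a=cv2.resize(im[115:210,245:335],None,fx=6,fy=6,interpolation=2)
for u in (project(t,'top')-[245,115])*6: cv2.drawMarker(a,tuple(int(v) for v in u),(0,0,255),0,9,1)
cv2.imwrite('pics/ov3.png',a)
E
python3 fit.py
```

```text
[ 7.00000e-01 -1.46000e-02  6.97000e-02  5.24280e+00  2.51209e+01] ([[[0.1, -0.9], [-0.1, 0.7]], [[0.1, 1.1], [0.5, -0.4]]], [[0.6285, 0.0469, 0.2019], [0.6387, -0.0766, 0.2067]]) [-0.   -2.03  0.08  0.34 -0.29]
```

View pics/ov3.png

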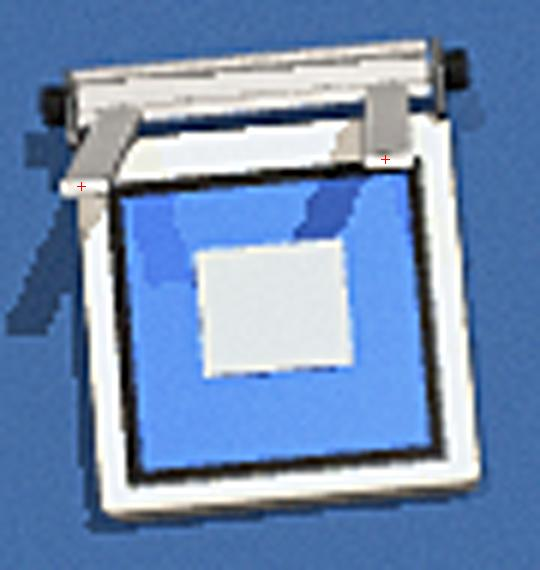

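The top view confirms the fit to within 1 px. However, my Euler order was extrinsic where it should be intrinsic, so I'll fix that and refit.

```bash
sed -i "s/'zy'/'ZY'/" h.py; sed -i "s/^obs=.*/obs={'wrist':[(375.7,98.3),(369.7,204.3)],'scene':[(340.5,222),(297,213)],'top':[(259.2,146.2),(309.7,141.7)]}/" fit.py; python3 fit.py
```

```text
[ 7.00200e-01 -9.60000e-03  6.98000e-02  5.20790e+00  2.53356e+01] ([[[-0.1, -0.2], [-0.2, 0.6]], [[-0.0, 0.3], [0.2, 0.4]], [[-0.4, -0.1], [-0.2, -0.0]]], [[0.628, 0.0461, 0.2041], [0.6392, -0.0774, 0.2041]]) [ 0.07 -0.35  0.11  0.31 -0.22]
```

```bash
sed -i 's/def frame.*/def frame(x=.7002,y=-.0096,z=.0698,yaw=5.2,lean=25.3):/' h.py; python3 - <<'E'
from h import *
o,B=frame(); M=tool(5.2,25.3)
P=lambda x,y,z:o+B@np.array([x,y,z+.1285])
plan([(P(.03,.001,.18),M,8),(P(.008,.001,.02),None,8)])
E
```

```text
stage -> [ 0.5958 -0.0181  0.3615]
  [0.0025, 0.0035, 0.0071] [-3.16, 0.01, -0.03]
  [0.0025, 0.0031, 0.0073] [-3.16, 0.01, -0.03]
  [0.0025, 0.0027, 0.0074] [-3.16, 0.01, -0.03]
  [0.0025, 0.0023, 0.0076] [-3.16, 0.01, -0.03]
  [0.0025, 0.0019, 0.0077] [-3.16, 0.01, -0.03]
  [0.0025, 0.0015, 0.0078] [-3.16, 0.01, -0.03]
  [0.0025, 0.001, 0.0078] [-3.16, 0.01, -0.03]
  [0.0025, 0.0006, 0.0079] [-3.16, 0.01, -0.03]
stage -> [ 0.6441 -0.0137  0.2075]
  [-0.0, -0.0027, 0.02] [0.0, 0.0, 0.0]
  x 8
```

Request:
{"method": "servo_tool", "body": {"deltas": [{"slide":[0.0025,0.0035,0.0071],"angular":[-3.16,0.01,-0.03]},{"slide":[0.0025,0.0031,0.0073],"angular":[-3.16,0.01,-0.03]},{"slide":[0.0025,0.0027,0.0074],"angular":[-3.16,0.01,-0.03]},{"slide":[0.0025,0.0023,0.0076],"angular":[-3.16,0.01,-0.03]},{"slide":[0.0025,0.0019,0.0077],"angular":[-3.16,0.01,-0.03]},{"slide":[0.0025,0.0015,0.0078],"angular":[-3.16,0.01,-0.03]},{"slide":[0.0025,0.001,0.0078],"angular":[-3.16,0.01,-0.03]},{"slide":[0.0025,0.0006,0.0079],"angular":[-3.16,0.01,-0.03]},{"slide":[0,0,0],"angular":[0,0,0]},{"slide":[0,0,0],"angular":[0,0,0]}]}}

```text
t: 7.85
tcp_pos: [0.5953, -0.0174, 0.3612]
tool_rot: [[-0.091, 0.901, 0.423], [0.996, 0.083, 0.039], [-0.0, 0.425, -0.905]]
force: [0.2, 0.0, -0.4]
gripper_width: 0.0034
grip_force: 39.4
```

Request:
{"method": "servo_tool", "body": {"deltas": [{"slide":[0,-0.0027,0.02],"angular":[0,0,0]},{"slide":[0,-0.0027,0.02],"angular":[0,0,0]},{"slide":[0,-0.0027,0.02],"angular":[0,0,0]},{"slide":[0,-0.0027,0.02],"angular":[0,0,0]},{"slide":[0,-0.0027,0.02],"angular":[0,0,0]},{"slide":[0,-0.0027,0.02],"angular":[0,0,0]},{"slide":[0,-0.0027,0.02],"angular":[0,0,0]},{"slide":[0,-0.0027,0.02],"angular":[0,0,0]},{"slide":[0,0,0],"angular":[0,0,0]},{"slide":[0,0,0],"angular":[0,0,0]}]}}

```text
t: 8.68
tcp_pos: [0.6452, -0.0122, 0.207]
tool_rot: [[-0.092, 0.901, 0.423], [0.996, 0.083, 0.039], [-0.001, 0.425, -0.905]]
force: [0.2, -0.4, -1.0]
gripper_width: 0.0032
grip_force: 39.3
```

```bash
cat > chk.py <<'E'
from h import *
s=robot.read_state();o,B=frame();print('tcp in ledge mm',(B.T@(s['tcp_pos']-o)*1e3).round(1), 'rot err',R.from_matrix(tool(5.2,25.3).T@s['tool_rot']).as_rotvec(degrees=True).round(2),'F ledge',(B.T@s['force']).round(1),'j',s['joints'].round())
E
python3 chk.py; python3 - <<'E'
from h import *
im=imaging.camera('scene'); a=cv2.resize(im[180:300,240:380,::-1],(700,600),interpolation=2); cv2.imwrite('pics/s4.png',a)
E
```

```text
tcp in ledge mm [  8.9   2.4 147.6] rot err [ 0.14  0.   -0.08] F ledge [-0.3 -0.4 -0.9] j [  4.  26. -10. 122.  33.   8. -30.]
```

View pics/s4.png

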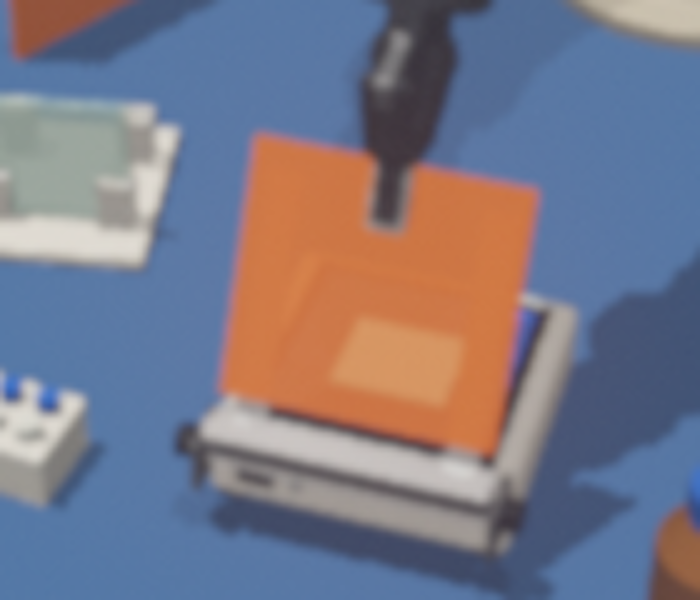

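The scene picture shows the screen tilted in front of the arms just above the ledge, centred between the knobs. Joint 6 is near its limit, so I'll lower it in small steps.

Request:
{"method": "servo_tool", "body": {"deltas": [{"slide":[-0.0005,-0.0005,0.004],"angular":[0,0,0]},{"slide":[-0.0005,-0.0005,0.004],"angular":[0,0,0]},{"slide":[0,0,0.004],"angular":[0,0,0]},{"slide":[0,0,0],"angular":[0,0,0]}]}}

```text
t: 9.07
tcp_pos: [0.6493, -0.0134, 0.197]
tool_rot: [[-0.091, 0.9, 0.426], [0.996, 0.082, 0.039], [0.0, 0.428, -0.904]]
force: [-0.5, 0.1, -1.4]
gripper_width: 0.0036
grip_force: 39.4
```

```bash
python3 chk.py
```

```text
tcp in ledge mm [  8.2   0.8 136.8] rot err [-0.05  0.01 -0.01] F ledge [-1.1  0.1 -1.1] j [  4.  27. -10. 123.  38.   6. -36.]
```

Request:
{"method": "servo_tool", "body": {"deltas": [{"slide":[0,0.002,0],"angular":[1.2,0,0]},{"slide":[0,0.002,0],"angular":[1.3,0,0]},{"slide":[0,0,0.002],"angular":[0,0,0]},{"slide":[0,0,0.002],"angular":[0,0,0]},{"slide":[0,0,0.001],"angular":[0,0,0]},{"slide":[0,0,0],"angular":[0,0,0]}]}}

```text
t: 9.57
tcp_pos: [0.6545, -0.0126, 0.1932]
tool_rot: [[-0.092, 0.918, 0.386], [0.996, 0.084, 0.036], [0.0, 0.388, -0.922]]
force: [2.0, -1.1, -1.1]
gripper_width: 0.0037
grip_force: 39.4
```

```bash
sed -i "s/round())/round(1))/" chk.py; python3 chk.py
```

```text
tcp in ledge mm [ 11.3   1.1 131.2] rot err [ 2.48  0.03 -0.05] F ledge [ 1.3 -1.3 -1.8] j [  7.1  28.4 -15.  120.1  36.3  11.5 -33.8]
```

Request:
{"method": "servo_tool", "body": {"deltas": [{"slide":[0,-0.001,0.001],"angular":[0,0,0]},{"slide":[0,-0.001,0.001],"angular":[0,0,0]},{"slide":[0,0,0.001],"angular":[0,0,0]},{"slide":[0,0,0.001],"angular":[0,0,0]},{"slide":[0,0,0],"angular":[0,0,0]}]}}

```text
t: 9.98
tcp_pos: [0.6549, -0.012, 0.191]
tool_rot: [[-0.092, 0.917, 0.389], [0.996, 0.085, 0.036], [-0.0, 0.391, -0.92]]
force: [-7.2, -0.8, 20.5]
gripper_width: 0.0033
grip_force: 42.8
```

```bash
python3 chk.py
```

```text
tcp in ledge mm [ 10.8   1.7 128.9] rot err [ 2.3   0.03 -0.09] F ledge [ 2.3 -0.1 21.6] j [  6.6  28.5 -14.2 120.3  36.8  10.9 -34.3]
```

Request:
{"method": "servo_tool", "body": {"deltas": [{"slide":[-0.0005,-0.001,-0.001],"angular":[0,0,0]},{"slide":[0,-0.001,0],"angular":[0,0,0]},{"slide":[0,-0.001,0],"angular":[0,0,0]},{"slide":[0,-0.001,0],"angular":[0,0,0]},{"slide":[0,0,0],"angular":[0,0,0]}]}}

```text
t: 10.4
tcp_pos: [0.6529, -0.0122, 0.1903]
tool_rot: [[-0.093, 0.915, 0.392], [0.996, 0.085, 0.038], [0.002, 0.394, -0.919]]
force: [4.6, 1.5, 8.5]
gripper_width: 0.0033
grip_force: 42.2
```

```bash
python3 chk.py
```

```text
tcp in ledge mm [  8.7   1.7 129.2] rot err [ 2.13  0.14 -0.08] F ledge [7.9 1.1 5.6] j [  6.4  28.5 -13.9 120.7  37.   10.3 -34.5]
```

Request:
{"method": "servo_tool", "body": {"deltas": [{"slide":[0,0,0],"angular":[0,0,0]},{"slide":[0,0,0],"angular":[0,0,0]},{"slide":[0,0,0],"angular":[0,0,0]},{"slide":[0,0,0],"angular":[0,0,0]},{"slide":[0,0,0],"angular":[0,0,0]},{"slide":[0,0,0],"angular":[0,0,0]}], "grip": 0.06}}

```text
t: 10.9
tcp_pos: [0.6498, -0.0133, 0.1877]
tool_rot: [[-0.092, 0.919, 0.385], [0.996, 0.084, 0.036], [0.0, 0.386, -0.922]]
force: [-0.6, -0.2, 0.6]
gripper_width: 0.0601
grip_force: 0.0
```

Request:
{"method": "servo_tool", "body": {"deltas": [{"slide":[0,0,-0.01],"angular":[0,0,0]},{"slide":[0,0,-0.02],"angular":[0,0,0]},{"slide":[0,0,-0.02],"angular":[0,0,0]},{"slide":[0,0,-0.03],"angular":[0,0,0]},{"slide":[0,0,-0.03],"angular":[0,0,0]},{"slide":[0,0,-0.03],"angular":[0,0,0]},{"slide":[0,0,-0.03],"angular":[0,0,0]},{"slide":[0,0,-0.03],"angular":[0,0,0]},{"slide":[0,0,0],"angular":[0,0,0]},{"slide":[0,0,0],"angular":[0,0,0]}]}}

```text
t: 11.73
tcp_pos: [0.573, -0.021, 0.3741]
tool_rot: [[-0.09, 0.917, 0.388], [0.996, 0.084, 0.034], [-0.001, 0.39, -0.921]]
force: [0.1, -1.1, 0.5]
gripper_width: 0.0599
grip_force: 0.0
```

```bash
python3 chk.py; python3 - <<'E'
from h import *
im=imaging.camera('scene'); m=imaging.regions_of('screen','scene')
o,B=frame(); Q=o+np.array([[.004,-.08,0],[.004,.08,0],[.004,.08,.15],[.004,-.08,.15]])@B.T
a=cv2.resize(im[180:300,240:380,::-1],(700,600),interpolation=2)
cv2.polylines(a,[np.int32((project(Q,'scene')-[240,180])*5)],True,(0,255,0),1)
cv2.imwrite('pics/s5.png',a)
E
```

```text
tcp in ledge mm [1.460e+01 2.000e-01 3.297e+02] rot err [ 2.36 -0.06 -0.01] F ledge [ 0.2 -1.1  0.4] j [ 29.9  11.6 -38.9 116.5  15.1  32.3 -13. ]
```

View pics/s5.png

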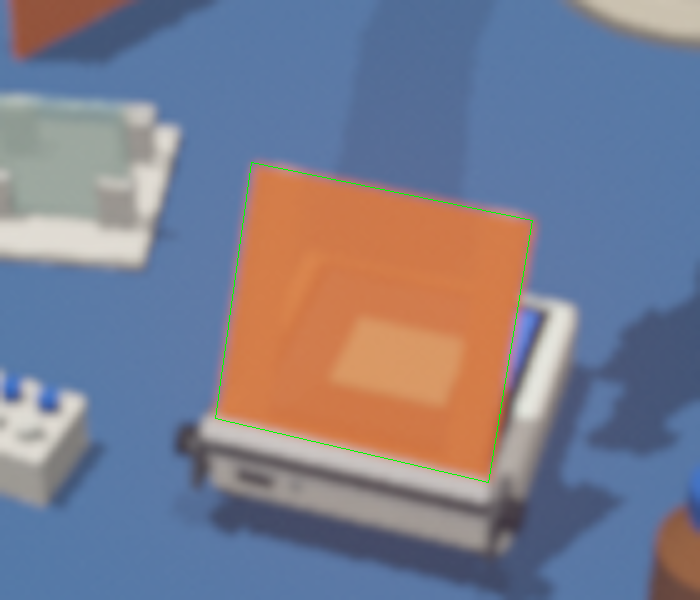

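The overlay matches: the screen is down on the ledge, flat on the arms and centred. Next is the clamp.

```bash
python3 - <<'E'
from h import *
plan([((.595,.26,.35),tool(1),10)])
imaging.camera('top')
o=np.array([0,0,1.])
for q,z in [('caddy',.09),('clamp',.13)]:
    m=imaging.regions_of(q,'top')[0]['mask'].astype(np.uint8); c=max(cv2.findContours(m,0,2)[0],key=cv2.contourArea)
    X=onplane(cv2.boxPoints(cv2.minAreaRect(c)),'top',o,z)[:,:2]; print(q,X.round(3).tolist(),X.mean(0).round(4),[np.degrees(np.arctan2(*(X[i+1]-X[i])[::-1])).round(1) for i in range(2)])
E
```

```text
stage -> [0.595 0.26  0.35 ]
  [0.0278, 0.0036, 0.0039] [2.27, -0.08, 0.42]
  [0.0278, 0.0035, 0.0037] [2.27, -0.08, 0.42]
  [0.0278, 0.0034, 0.0035] [2.27, -0.08, 0.42]
  [0.0279, 0.0034, 0.0033] [2.27, -0.08, 0.42]
  [0.0279, 0.0033, 0.0032] [2.27, -0.08, 0.42]
  [0.0279, 0.0032, 0.003] [2.27, -0.08, 0.42]
  [0.0279, 0.0031, 0.0028] [2.27, -0.08, 0.42]
  [0.028, 0.003, 0.0026] [2.27, -0.08, 0.42]
  [0.028, 0.0029, 0.0025] [2.27, -0.08, 0.42]
  [0.028, 0.0028, 0.0023] [2.27, -0.08, 0.42]
caddy [[0.6, 0.419], [0.6, 0.186], [0.438, 0.181], [0.436, 0.411]] [0.5181 0.2991] [np.float64(-90.0), np.float64(-178.3)]
clamp [[0.711, 0.005], [0.715, -0.107], [0.512, -0.114], [0.508, -0.005]] [ 0.6114 -0.0553] [np.float64(-88.0), np.float64(-177.9)]
```

Request:
{"method": "servo_tool", "body": {"deltas": [{"slide":[0.0278,0.0036,0.0039],"angular":[2.27,-0.08,0.42]},{"slide":[0.0278,0.0035,0.0037],"angular":[2.27,-0.08,0.42]},{"slide":[0.0278,0.0034,0.0035],"angular":[2.27,-0.08,0.42]},{"slide":[0.0279,0.0034,0.0033],"angular":[2.27,-0.08,0.42]},{"slide":[0.0279,0.0033,0.0032],"angular":[2.27,-0.08,0.42]},{"slide":[0.0279,0.0032,0.003],"angular":[2.27,-0.08,0.42]},{"slide":[0.0279,0.0031,0.0028],"angular":[2.27,-0.08,0.42]},{"slide":[0.028,0.003,0.0026],"angular":[2.27,-0.08,0.42]},{"slide":[0.028,0.0029,0.0025],"angular":[2.27,-0.08,0.42]},{"slide":[0.028,0.0028,0.0023],"angular":[2.27,-0.08,0.42]},{"slide":[0,0,0],"angular":[0,0,0]},{"slide":[0,0,0],"angular":[0,0,0]}], "grip": 0.0854}}

```text
t: 12.98
tcp_pos: [0.5947, 0.2627, 0.3488]
tool_rot: [[-0.021, 1.0, -0.002], [1.0, 0.021, 0.001], [0.001, -0.002, -1.0]]
force: [-1.0, -1.5, 1.1]
gripper_width: 0.0852
grip_force: 0.0
```

```bash
python3 - <<'E'
from h import *
s=robot.read_state(); print(s['tcp_pos'],s['joints'].round(1))
im=imaging.camera('wrist'); cv2.imwrite('pics/w6.png',im[:,:,::-1])
for q in ['clamp','jaws','caddy']:
    for r in imaging.place_of(q,'wrist')[:2]: print(q,np.round(r['point'],4),round(r['confidence'],2))
n=np.array([0,0,1.])
for q,z in [('caddy',.09),('clamp',.155)]:
    rr=imaging.regions_of(q,'wrist')
    if rr:
        m=rr[0]['mask'].astype(np.uint8); c=max(cv2.findContours(m,0,2)[0],key=cv2.contourArea); b=cv2.boxPoints(cv2.minAreaRect(c))
        X=onplane(b,'wrist',n,z)[:,:2]; print(q,b.round().tolist(),X.round(3).tolist(),X.mean(0).round(4))
pv=np.array([[.595,.303,.106]]); hand=pv+np.array([[s1*.0275,w,.057] for s1 in(-1,1) for w in (-.01,.01)])
a=im[:,:,::-1].copy()
for u in project(np.r_[pv,hand],'wrist'): cv2.drawMarker(a,tuple(int(v) for v in u),(0,0,255),0,7,1)
cv2.imwrite('pics/w6o.png',cv2.resize(a[20:320,170:470],(600,600),interpolation=2))
E
```

```text
[0.59470624 0.2626608  0.34880943] [ -4.1  27.9 -37.7  93.7  18.3  64.7 -45.3]
clamp [0.5928 0.3032 0.1078] 0.56
jaws [0.591  0.3044 0.0766] 0.95
caddy [0.5192 0.3033 0.0032] 0.79
caddy [[184.0, 35.0], [319.0, 35.0], [319.0, 212.0], [184.0, 212.0]] [[0.44, 0.407], [0.597, 0.41], [0.602, 0.189], [0.412, 0.186]] [0.5127 0.298 ]
clamp [[289.0, 149.0], [289.0, 121.0], [342.0, 122.0], [341.0, 150.0]] [[0.566, 0.287], [0.567, 0.317], [0.622, 0.316], [0.623, 0.287]] [0.5945 0.302 ]
```

View pics/w6o.png

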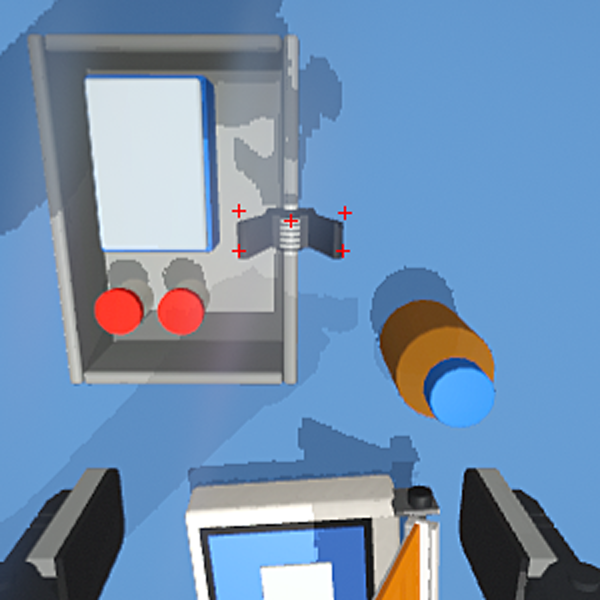

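The wrist view shows the clamp at (291,235) in the crop, handles spread along x and about 4 px below my markers, so y ≈ 0.300. I'll descend and squeeze.

```bash
python3 - <<'E'
from h import *
plan([((.595,.300,.25),tool(1),4),((.595,.300,.142),None,5)])
E
```

```text
stage -> [0.595 0.3   0.25 ]
  [0.0102, 0.0001, 0.0253] [0.02, -0.01, -0.01]
  [0.0102, 0.0001, 0.0253] [0.02, -0.01, -0.01]
  [0.0102, 0.0001, 0.0253] [0.02, -0.01, -0.01]
  [0.0102, 0.0001, 0.0253] [0.02, -0.01, -0.01]
stage -> [0.595 0.3   0.142]
  [0.0, 0.0, 0.0216] [0.0, 0.0, 0.0]
  x 5
```

Request:
{"method": "servo_tool", "body": {"deltas": [{"slide":[0.0102,0,0.0253],"angular":[0,0,0]},{"slide":[0.0102,0,0.0253],"angular":[0,0,0]},{"slide":[0.0102,0,0.0253],"angular":[0,0,0]},{"slide":[0.0102,0,0.0253],"angular":[0,0,0]},{"slide":[0,0,0.0216],"angular":[0,0,0]},{"slide":[0,0,0.0216],"angular":[0,0,0]},{"slide":[0,0,0.0216],"angular":[0,0,0]},{"slide":[0,0,0.0216],"angular":[0,0,0]},{"slide":[0,0,0.0216],"angular":[0,0,0]},{"slide":[0,0,0],"angular":[0,0,0]},{"slide":[0,0,0],"angular":[0,0,0]}]}}

```text
t: 14.2
tcp_pos: [0.5944, 0.3007, 0.1415]
tool_rot: [[-0.017, 1.0, -0.0], [1.0, 0.017, 0.0], [0.0, -0.0, -1.0]]
force: [0.2, 0.1, 0.4]
gripper_width: 0.0852
grip_force: 0.0
```

Request:
{"method": "servo_tool", "body": {"deltas": [{"slide":[0,0,0],"angular":[0,0,0]},{"slide":[0,0,0],"angular":[0,0,0]},{"slide":[0,0,0],"angular":[0,0,0]},{"slide":[0,0,0],"angular":[0,0,0]},{"slide":[0,0,0],"angular":[0,0,0]},{"slide":[0,0,0],"angular":[0,0,0]},{"slide":[0,0,0],"angular":[0,0,0]},{"slide":[0,0,0],"angular":[0,0,0]},{"slide":[0,0,0],"angular":[0,0,0]},{"slide":[0,0,0],"angular":[0,0,0]}], "grip": 0.0, "force": 40}}

```text
t: 15.03
tcp_pos: [0.5945, 0.3027, 0.1438]
tool_rot: [[-0.018, 1.0, 0.003], [1.0, 0.018, 0.003], [0.003, 0.003, -1.0]]
force: [-3.7, -0.1, 11.4]
gripper_width: 0.0269
grip_force: 42.3
```

```bash
python3 - <<'E'
from h import *
o,B=frame()
plan([((.5945,.3027,.33),None,6),(o+B@[-.001,.062,.275],tool(5.2,25.3),10)])
E
```

```text
stage -> [0.5945 0.3027 0.33  ]
  [0.0001, 0.0001, -0.031] [0.0, 0.0, 0.0]
  x 6
stage -> [0.5766 0.0414 0.318 ]
  [-0.0261, -0.0023, 0.0011] [-2.51, 0.08, -0.41]
  [-0.0261, -0.0025, 0.001] [-2.51, 0.08, -0.41]
  [-0.0261, -0.0027, 0.0008] [-2.51, 0.08, -0.41]
  [-0.026, -0.0029, 0.0007] [-2.51, 0.08, -0.41]
  [-0.026, -0.0032, 0.0005] [-2.51, 0.08, -0.41]
  [-0.026, -0.0034, 0.0003] [-2.51, 0.08, -0.41]
  [-0.026, -0.0036, 0.0001] [-2.51, 0.08, -0.41]
  [-0.0259, -0.0038, -0.0001] [-2.51, 0.08, -0.41]
  [-0.0259, -0.0039, -0.0003] [-2.51, 0.08, -0.41]
  [-0.0259, -0.0041, -0.0005] [-2.51, 0.08, -0.41]
```

Request:
{"method": "servo_tool", "body": {"deltas": [{"slide":[0,0,-0.015],"angular":[0,0,0]},{"slide":[0,0,-0.03],"angular":[0,0,0]},{"slide":[0,0,-0.035],"angular":[0,0,0]},{"slide":[0,0,-0.035],"angular":[0,0,0]},{"slide":[0,0,-0.035],"angular":[0,0,0]},{"slide":[0,0,-0.036],"angular":[0,0,0]},{"slide":[0,0,0],"angular":[0,0,0]},{"slide":[0,0,0],"angular":[0,0,0]}]}}

```text
t: 15.7
tcp_pos: [0.5949, 0.3019, 0.3306]
tool_rot: [[-0.017, 1.0, 0.006], [1.0, 0.017, 0.003], [0.003, 0.006, -1.0]]
force: [-0.7, 0.4, -1.5]
gripper_width: 0.0269
grip_force: 40.1
```

Request:
{"method": "servo_tool", "body": {"deltas": [{"slide":[-0.0261,-0.0023,0.0011],"angular":[-2.51,0.08,-0.41]},{"slide":[-0.0261,-0.0025,0.001],"angular":[-2.51,0.08,-0.41]},{"slide":[-0.0261,-0.0027,0.0008],"angular":[-2.51,0.08,-0.41]},{"slide":[-0.026,-0.0029,0.0007],"angular":[-2.51,0.08,-0.41]},{"slide":[-0.026,-0.0032,0.0005],"angular":[-2.51,0.08,-0.41]},{"slide":[-0.026,-0.0034,0.0003],"angular":[-2.51,0.08,-0.41]},{"slide":[-0.026,-0.0036,0.0001],"angular":[-2.51,0.08,-0.41]},{"slide":[-0.0259,-0.0038,-0.0001],"angular":[-2.51,0.08,-0.41]},{"slide":[-0.0259,-0.0039,-0.0003],"angular":[-2.51,0.08,-0.41]},{"slide":[-0.0259,-0.0041,-0.0005],"angular":[-2.51,0.08,-0.41]},{"slide":[0,0,0],"angular":[0,0,0]},{"slide":[0,0,0],"angular":[0,0,0]}]}}

```text
t: 16.7
tcp_pos: [0.5747, 0.0379, 0.3149]
tool_rot: [[-0.087, 0.903, 0.421], [0.996, 0.079, 0.035], [-0.001, 0.423, -0.906]]
force: [0.1, 0.4, -0.6]
gripper_width: 0.0272
grip_force: 40.1
```

```bash
python3 chk.py; python3 - <<'E'
from h import *
o,B=frame()
for c in ['scene','top','wrist']:
    im=imaging.camera(c); cv2.imwrite(f'pics/h_{c}.png',im[:,:,::-1])
    for q in ['clamp','jaws']:
        for r in imaging.place_of(q,c)[:1]: print(c,q,(B.T@(np.array(r['point'])-o)*1e3).round(1),round(r['confidence'],2))
    if c!='top':
      for r in imaging.place_of('screen',c)[:3]: print(c,'screen',(B.T@(np.array(r['point'])-o)*1e3).round(1),round(r['confidence'],2))
E
```

```text
tcp in ledge mm [ -4.3  58.6 273.1] rot err [ 0.29 -0.17  0.16] F ledge [-0.1  0.3 -0.6] j [ 16.4  14.7 -33.2 122.8  31.9  23.  -36.3]
scene clamp [ -6.7  59.9 226.1] 0.74
scene jaws [  5.4  53.5 195.9] 0.79
scene screen [-229.  -513.2   29.2] 0.91
scene screen [ 3.7 -3.3 -0.9] 0.75
scene screen [-466.9 -349.1  142.5] 0.67
top clamp [ -0.5  63.9 225.7] 0.57
top jaws [  5.6  62.8 200.1] 0.41
wrist clamp [ -4.6  65.1 229.7] 0.76
wrist jaws [  1.7  64.6 199.3] 0.91
wrist screen [ 9.2  4.6 -2.8] 0.8
```

```bash
python3 chk.py; python3 - <<'E'
from h import *
o,B=frame()
plan([(o+B@[-.001,.060,.222],tool(5.2,25.3),5)])
E
```

```text
tcp in ledge mm [ -2.2  61.  273.7] rot err [ 0.13 -0.04 -0.  ] F ledge [-0.9 -0.2 -0. ] j [ 16.3  14.7 -33.3 122.6  31.9  23.  -36.3]
stage -> [0.5994 0.0415 0.2701]
  [-0.0002, 0.0003, 0.0103] [-0.03, 0.01, 0.0]
  [-0.0002, 0.0003, 0.0103] [-0.03, 0.01, 0.0]
  [-0.0002, 0.0003, 0.0103] [-0.03, 0.01, 0.0]
  [-0.0002, 0.0003, 0.0103] [-0.03, 0.01, 0.0]
  [-0.0002, 0.0003, 0.0103] [-0.03, 0.01, 0.0]
```

Request:
{"method": "servo_tool", "body": {"deltas": [{"slide":[-0.0002,0.0003,0.0103],"angular":[0,0,0]},{"slide":[-0.0002,0.0003,0.0103],"angular":[0,0,0]},{"slide":[-0.0002,0.0003,0.0103],"angular":[0,0,0]},{"slide":[-0.0002,0.0003,0.0103],"angular":[0,0,0]},{"slide":[-0.0002,0.0003,0.0103],"angular":[0,0,0]},{"slide":[0,0,0],"angular":[0,0,0]},{"slide":[0,0,0],"angular":[0,0,0]}]}}

```text
t: 17.83
tcp_pos: [0.5992, 0.0414, 0.27]
tool_rot: [[-0.091, 0.902, 0.423], [0.996, 0.082, 0.038], [-0.001, 0.424, -0.905]]
force: [0.5, 0.3, -0.3]
gripper_width: 0.0266
grip_force: 40.1
```

```bash
python3 chk.py
```

```text
tcp in ledge mm [ -1.2  60.  222. ] rot err [ 0.18 -0.04 -0.01] F ledge [ 0.3  0.3 -0.5] j [  9.4  19.2 -25.6 123.6  41.   17.9 -45. ]
```

Request:
{"method": "servo_tool", "body": {"deltas": [{"slide":[0,0,0.002],"angular":[0,0,0]},{"slide":[0,0,0.002],"angular":[0,0,0]},{"slide":[0,0,0.002],"angular":[0,0,0]},{"slide":[0,0,0.002],"angular":[0,0,0]},{"slide":[0,0,0],"angular":[0,0,0]},{"slide":[0,0,0],"angular":[0,0,0]}]}}

```text
t: 18.33
tcp_pos: [0.6028, 0.0413, 0.2631]
tool_rot: [[-0.09, 0.901, 0.424], [0.996, 0.082, 0.037], [-0.001, 0.425, -0.905]]
force: [-0.2, 0.1, -0.7]
gripper_width: 0.027
grip_force: 40.1
```

```bash
python3 chk.py
```

```text
tcp in ledge mm [ -1.   59.6 214.3] rot err [ 0.13 -0.06  0.02] F ledge [-0.5  0.1 -0.6] j [  8.2  19.9 -24.2 123.7  42.4  17.  -46.4]
```

Request:
{"method": "servo_tool", "body": {"deltas": [{"slide":[0,0,0.0015],"angular":[0,0,0]},{"slide":[0,0,0.0015],"angular":[0,0,0]},{"slide":[0,0,0.001],"angular":[0,0,0]},{"slide":[0,0,0],"angular":[0,0,0]},{"slide":[0,0,0],"angular":[0,0,0]}]}}

```text
t: 18.75
tcp_pos: [0.6045, 0.0416, 0.2594]
tool_rot: [[-0.09, 0.901, 0.424], [0.996, 0.082, 0.038], [-0.001, 0.425, -0.905]]
force: [0.3, 0.5, -1.5]
gripper_width: 0.027
grip_force: 40.1
```

Request:
{"method": "servo_tool", "body": {"deltas": [{"slide":[0,0,0.001],"angular":[0,0,0]},{"slide":[0,0,0.001],"angular":[0,0,0]},{"slide":[0,0,0],"angular":[0,0,0]},{"slide":[0,0,0],"angular":[0,0,0]}]}}

```text
t: 19.08
tcp_pos: [0.6053, 0.0416, 0.2576]
tool_rot: [[-0.09, 0.901, 0.424], [0.996, 0.082, 0.038], [-0.001, 0.425, -0.905]]
force: [-0.3, 0.4, -0.3]
gripper_width: 0.0269
grip_force: 40.1
```

```bash
python3 chk.py
```

```text
tcp in ledge mm [ -1.   59.6 208.2] rot err [ 0.13 -0.06  0.02] F ledge [-0.3  0.4 -0.2] j [  7.3  20.4 -23.1 123.8  43.5  16.3 -47.4]
```

Request:
{"method": "servo_tool", "body": {"deltas": [{"slide":[0,0,0.001],"angular":[0,0,0]},{"slide":[0,0,0.001],"angular":[0,0,0]},{"slide":[0,0,0],"angular":[0,0,0]},{"slide":[0,0,0],"angular":[0,0,0]}]}}

```text
t: 19.42
tcp_pos: [0.6062, 0.0417, 0.2558]
tool_rot: [[-0.09, 0.901, 0.424], [0.996, 0.082, 0.038], [-0.001, 0.425, -0.905]]
force: [0.3, -0.8, -0.1]
gripper_width: 0.0269
grip_force: 40.1
```

Request:
{"method": "servo_tool", "body": {"deltas": [{"slide":[0,0,0.001],"angular":[0,0,0]},{"slide":[0,0,0.001],"angular":[0,0,0]},{"slide":[0,0,0],"angular":[0,0,0]},{"slide":[0,0,0],"angular":[0,0,0]}]}}

```text
t: 19.75
tcp_pos: [0.6071, 0.0418, 0.2541]
tool_rot: [[-0.09, 0.901, 0.424], [0.996, 0.082, 0.038], [-0.001, 0.426, -0.905]]
force: [-1.1, 0.7, 0.4]
gripper_width: 0.0271
grip_force: 40.3
```

Request:
{"method": "servo_tool", "body": {"deltas": [{"slide":[0,0,0],"angular":[0,0,0]},{"slide":[0,0,0],"angular":[0,0,0]},{"slide":[0,0,0],"angular":[0,0,0]},{"slide":[0,0,0],"angular":[0,0,0]},{"slide":[0,0,0],"angular":[0,0,0]},{"slide":[0,0,0],"angular":[0,0,0]},{"slide":[0,0,0],"angular":[0,0,0]},{"slide":[0,0,0],"angular":[0,0,0]}], "grip": 0.0854}}

```text
t: 20.42
tcp_pos: [0.6071, 0.0418, 0.2541]
tool_rot: [[-0.09, 0.901, 0.424], [0.996, 0.082, 0.038], [-0.001, 0.425, -0.905]]
force: [0.6, -0.1, 0.2]
gripper_width: 0.0859
grip_force: 0.0
```

Request:
{"method": "servo_tool", "body": {"deltas": [{"slide":[0,0,-0.005],"angular":[0,0,0]},{"slide":[0,0,-0.01],"angular":[0,0,0]},{"slide":[0,0,-0.02],"angular":[0,0,0]},{"slide":[0,0,-0.02],"angular":[0,0,0]},{"slide":[0,0,-0.03],"angular":[0,0,0]},{"slide":[0,0,-0.03],"angular":[0,0,0]},{"slide":[0,0,-0.03],"angular":[0,0,0]},{"slide":[0,0,0],"angular":[0,0,0]},{"slide":[0,0,0],"angular":[0,0,0]},{"slide":[0,0,0],"angular":[0,0,0]}]}}

```text
t: 21.25
tcp_pos: [0.5454, 0.0358, 0.3852]
tool_rot: [[-0.089, 0.901, 0.424], [0.996, 0.081, 0.037], [-0.001, 0.426, -0.905]]
force: [0.9, 0.4, -0.4]
gripper_width: 0.0856
grip_force: 0.0
```

```bash
python3 - <<'E'
from h import *
o,B=frame()
for c in ['scene','top','wrist']:
    im=imaging.camera(c); cv2.imwrite(f'pics/e_{c}.png',im[:,:,::-1])
    for q in ['clamp','jaws','screen','left_arm']:
        for r in imaging.place_of(q,c)[:2]: print(c,q,(B.T@(np.array(r['point'])-o)*1e3).round(1),round(r['confidence'],2))
E
```

```text
scene clamp [ -5.4  58.5 161.6] 0.72
scene clamp [ -26.8 -230.3  -64.5] 0.67
scene jaws [  2.2  57.5 132.6] 0.9
scene screen [-227.5 -514.4   29.4] 0.96
scene screen [-467.5 -352.3  140.9] 0.79
scene left_arm [ 3.  -2.1  0.3] 0.6
top clamp [  0.5  63.1 164.3] 0.66
top jaws [ -0.7  63.6 136.3] 0.71
top screen [-463.8 -348.5  143.3] 0.97
top screen [-229.3 -517.4   30.9] 0.9
wrist clamp [ -1.4  64.3 168.5] 0.88
wrist clamp [-116.3    1.5  -15.8] 0.64
wrist jaws [ -3.6  60.8 138.9] 0.97
wrist screen [ 8.7  1.9 -3.1] 0.88
wrist screen [-115.1    4.6  -19.8] 0.19
wrist left_arm [  0.4  70.4 149.7] 0.61
```

```bash
python3 - <<'E'
from h import *
a=cv2.imread('pics/s5.png').astype(int); b=cv2.resize(cv2.imread('pics/e_scene.png')[180:300,240:380],(700,600),interpolation=2).astype(int)
f=lambda i:(i[...,2]-i[...,0]>90)&(np.arange(700)<620)
for r in (230,300,380,420,440,460):
    print(r,[(np.where(f(x)[r])[0][[0,-1]]/5).tolist() if f(x)[r].any() else None for x in (a,b)])
print(robot.read_state()['force'].round(2))
robot.hand_in()
E
```

```text
230 [[49.6, 105.8], [49.6, 106.0]]
300 [[47.6, 103.4], [47.6, 103.4]]
380 [[45.2, 100.4], [45.2, 100.4]]
420 [[48.4, 100.2], [48.4, 100.2]]
440 [[65.4, 99.2], [65.4, 99.2]]
460 [[82.8, 98.2], [82.8, 98.2]]
[ 0.41  0.17 -0.99]
the job is handed in; nothing more can be done
```

I handed the job in: the amber screen stands centred on the ledge against the arms, and the clamp holds it to the left arm about 14 mm below the top edge; the final clamp check was by camera measurement, and no verdict came back.

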